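# Museum depot photo station: aim the camera, load and index the bell carousel

## Robot

A 6-joint arm with a two-finger parallel gripper is mounted at the origin on the work surface. World frame = base frame: x ahead of the robot, y to its left, z up, the work surface at z = 0. Lengths are in m, angles in rad, forces in N, time in s.
With the tool pointing down it reaches from about 0.25 to 0.8 m from the base axis. Payload 8.5 kg.
Tool frame: the origin (TCP) lies between the finger pads; the fingertips stand 25 mm ahead of it and the grasp point (between the pads) lies 6 mm ahead of it (tip_extent is the distance from the TCP to the fingertips, in m); z points along the fingers, y is the line along which they close (so a half turn about z gives the same grasp; the last joint's range is limited). The gripper opens to 85 mm and grips with 20 to 120 N. Pads are 22 mm wide; open, the fingers measure 114 mm over their backs; the gripper's body (76 mm by 85 mm) begins 54 mm behind the grasp point. The pads swing forward as they close: fully open they stand 13 mm farther back than shut.
Start: joints at [1.281, 0.238, -0.013, 1.319, 0, 1.571], TCP at [0.15, 0.503, 0.256] pointing down, gripper open.
Joint ranges: [-2.66, 2.66], [-1.03, 1.9], [-1.14, 1.46], [-1.82, 2.27], [-1.45, 1.34], [-3.14, 3.14]. Speed limits (rad/s): [2.22, 2.22, 2.79, 3.14, 3.14, 3.14].

## Interface

Orientations are given as [roll, pitch, yaw] about the fixed x, y, z axes, in that order (R = Rz(yaw) Ry(pitch) Rx(roll)).
In Python, from plant import * gives the robot as it stands. Calls block until the motion is done:
- reach(position, orientation): joint-space move of the TCP to a pose.
- move_linear(position, attitude=None, vel=0.15): straight line of the TCP; attitude=None keeps the orientation; vel is the mean speed in m/s.
- set_joints(angles): joint-space move.
- command_gripper(opening): finger opening in m; the grip force is fixed at half the most; returns when the fingers have stopped.
- wait(seconds).
- ik(position, orientation): joint angles nearest the present ones, or None.
- get_obs(): the state.
- get_image(name): name is "scene" or "top"; returns a dict with "color" (384x512x3 uint8, blue, green, red), "depth" (384x512 float32, m along the optical axis (not along the pixel's ray), 0 where there is no reading), "mtx" (3x3 intrinsics, pixels), "k1" (the pictures are not rectified: a ray, as slopes to the right and down, at radius r is drawn at 1 + k1 r^2 times it, then the intrinsics apply), "extrinsics" (4x4, takes a point from world to camera coordinates). Camera axes: x right, y up, looking along -z (the intrinsics and any distortion apply to the point x, -y, -z); pixel columns grow to the right and rows downward; lengths in m; the calibration is good to about 2 mm. A picture is of the moment at which its call begins.
A pose or a line that the arm cannot do raises PlanningError and nothing moves.
- close_job(): hands the job in; it is judged then, once.
Trained networks look in a picture, given as the dict that the camera call returned (one of the last four; its "shot" number tells which), for a name from the list of things; names that differ only in an ending like _2 or _b are one class to them, and where a whole thing is asked for, a point or a joint stands for the part that bears it (a point fixed in the world has none). Each returns a list of dicts, best first, with "score" (0 to 1); they miss things now and then, are a little off and sometimes report something else, mostly with a low value. They report only what shows in the picture. A call takes as long as a camera call. They do not tell look-alikes from the thing itself.
- search_frame(picture, target): "at" ([column, row] in pixels, amid what is visible of it).
- place_of(picture, target): "at" ([column, row] in pixels: a listed point, or the origin of a listed thing).
The state is a dict: "t": time; "joints": joint angles; "qvel": joint speeds; "joint_torque": joint torques, N m; "tool_pos": TCP position; "orientation": TCP orientation; "ft_force": force on the tool from outside, world axes, zero at the start; "torque": the same for the moment, N m; "opening": finger opening in m; "grip_force": force on a finger pad.
Only numpy, scipy, OpenCV 4.12 (cv2) and the standard library are available. Lean on these libraries where they do the work, as an engineer would, in place of code of your own. Each camera call takes 0.05 s, during which the arm holds its last target. There are 200 camera calls.

## Task

Take the documentation camera by its pan handle and swivel and tilt it until it looks squarely at the camera place of the carousel (blue mark), so that a bell standing there will be in the middle of the picture. Then bring all the hand bells from the tray before the camera one by one: stand a bell upright in the pocket at the loading place (green mark), turn the wheel by its knob one click anticlockwise so that this bell comes to the camera place, and only then load the next one at the green mark, filling pocket after pocket with none left empty in between. Finish with the last bell clicked round to the camera place, the camera still aimed, and everything else on the table left where it was.

Things in the scene. Friction and masses are not known exactly. Their poses are not given: they have to be found in the camera images.
- bell_a: hand bell, brass with a dark brown wooden handle; 62 mm across the mouth, body tapering to a shoulder 54 mm up, then an upright handle 19 to 22 mm across from 66 to 105 mm up; 115 mm tall, 0.25 kg, low centre of mass. Origin: centre of the underside, z up. At the start it stands on the grey tray (236 x 200 mm, rim 28 mm high, floor 5 mm over the table); it may be absent
- bell_b: hand bell, copper-coloured with a black handle; 62 mm across the mouth, body tapering to a shoulder 54 mm up, then an upright handle 19 to 22 mm across from 66 to 105 mm up; 115 mm tall, 0.25 kg, low centre of mass. Origin: centre of the underside, z up. At the start it stands on the grey tray (236 x 200 mm, rim 28 mm high, floor 5 mm over the table); it may be absent
- bell_c: hand bell, silvery with a mid-brown wooden handle; 62 mm across the mouth, body tapering to a shoulder 54 mm up, then an upright handle 19 to 22 mm across from 66 to 105 mm up; 115 mm tall, 0.25 kg, low centre of mass. Origin: centre of the underside, z up. At the start it stands on the grey tray (236 x 200 mm, rim 28 mm high, floor 5 mm over the table); it may be absent
- bell_d: hand bell, brass with a red handle; 62 mm across the mouth, body tapering to a shoulder 54 mm up, then an upright handle 19 to 22 mm across from 66 to 105 mm up; 115 mm tall, 0.25 kg, low centre of mass. Origin: centre of the underside, z up. At the start it stands on the grey tray (236 x 200 mm, rim 28 mm high, floor 5 mm over the table); it may be absent
- carousel: fixed base of the indexing carousel: dark disc 300 mm across with, on its rim, a green block at the loading place (local -x side, nearest the robot) and a blue block at the camera place, 60 degrees further anticlockwise from above. The wheel on it is 270 mm across, its top 44 mm over the table. Origin: on the wheel's axis at table level, z up
- wheel (a joint): angle of the carousel wheel about its upright axis, rad; about 0 at the start, grows anticlockwise from above. Six click positions 1.0472 rad apart (0, 1.047, 2.094, ..) pull it home from up to 0.4 rad away with at most 0.35 N m; +1 click carries the pocket at the loading place to the camera place
- wheel_knob (a point): the carousel's black wing knob on top of the central column, turning with the wheel: an upright bar 76 mm long (its own x axis), 16 mm thick (its own y), 36 mm high; this point is at its middle, 145 mm over the table (bar from 124 to 160 mm)
- load_place (a point): fixed point on the carousel base frame where the floor centre of the pocket at the loading place (green mark) lies: 90 mm from the wheel's axis, 47 mm over the table
- aim_point (a point): fixed point at the camera place (blue mark), 35 mm straight above the floor centre of the pocket that stands there, 90 mm from the wheel's axis and 82 mm over the table, at the middle of the body of a bell that stands there: what the camera must look at
- pocket1 (a point): centre of the felt floor of pocket 1 on the wheel: a round cup 72 mm across inside with a 4 mm wall, 15 mm deep (floor 47 mm, rim 62 mm over the table), 90 mm from the axis. It is at the loading place at the start (the wheel has six pockets, numbered clockwise)
- pocket2 (a point): centre of the felt floor of pocket 2 on the wheel: a round cup 72 mm across inside with a 4 mm wall, 15 mm deep (floor 47 mm, rim 62 mm over the table), 90 mm from the axis; it comes to the loading place after 1 click
- pocket3 (a point): centre of the felt floor of pocket 3 on the wheel: a round cup 72 mm across inside with a 4 mm wall, 15 mm deep (floor 47 mm, rim 62 mm over the table), 90 mm from the axis; it comes to the loading place after 2 clicks
- pocket4 (a point): centre of the felt floor of pocket 4 on the wheel: a round cup 72 mm across inside with a 4 mm wall, 15 mm deep (floor 47 mm, rim 62 mm over the table), 90 mm from the axis; it comes to the loading place after 3 clicks
- swivel (a joint): swivel of the camera yoke about the post's upright axis, rad, grows anticlockwise seen from above, range -1.2 to 1.2; stiff (0.25 N m), stays where it is left
- tilt (a joint): tilt of the camera head in its yoke about a level axis, rad; 0 = looking level, grows as the lens goes down (and the pan handle at the back goes up), range -0.7 to 0.9; stiff (0.35 N m), stays where it is left
- camera_axis (a point): centre of the black camera head (90 x 84 x 66 mm), where swivel axis, tilt axis and line of sight cross, 220 mm over the table, on a yoke on a post with a 124 mm foot. Own x axis: the line of sight out through the lens (front glass 95 mm ahead); y to the camera's left, z up
- pan_grip (a point): middle of the black rubber grip of the pan handle, a round bar 22 mm across and 70 mm long that sticks straight out of the back of the camera head, in line with the line of sight, this point 135 mm behind camera_axis; it moves the swivel and the tilt
- tape: bystander: roll of brown tape, 104 mm across, 48 mm high, to be left alone
- brush: bystander: dusting brush lying on the table, about 200 mm long, to be left alone
- cleaner: bystander: white bottle with a blue cap, 60 mm across, 160 mm tall, to be left alone
- card_box: bystander: small cardboard box 156 x 116 x 60 mm, to be left alone
- foam_block: bystander: white foam block 90 x 50 x 30 mm, to be left alone
- ruler: bystander: steel ruler 160 x 30 x 5 mm, to be left alone
There are look-alikes about, which are no part of the job. Leave any purple look-alike of the bell_d alone. What is shaped like the bell_a but turquoise is not meant.

How it is judged:
On the way, in this order (a step that is already met when the one before it is completed fails the run):
1. The camera is aimed at the camera place: its line of sight passes within 25 mm (sideways and up or down) of the aim point (x of aim_point in the frame of camera_axis above 0.1 m and y of aim_point in the frame of camera_axis between -0.025 and 0.025 m and z of aim_point in the frame of camera_axis between -0.025 and 0.025 m), for 0.3 s.
2. A bell stands in pocket 1 and has been clicked round to the camera place, the camera aimed (all of step 1 and (((distance between bell_a and pocket1 below 0.01 m and angle between bell_a's own z axis and vertical below 0.12 rad) and horizontal distance between bell_a and aim_point below 0.02 m) or ((distance between bell_b and pocket1 below 0.01 m and angle between bell_b's own z axis and vertical below 0.12 rad) and horizontal distance between bell_b and aim_point below 0.02 m) or ((distance between bell_c and pocket1 below 0.01 m and angle between bell_c's own z axis and vertical below 0.12 rad) and horizontal distance between bell_c and aim_point below 0.02 m) or ((distance between bell_d and pocket1 below 0.01 m and angle between bell_d's own z axis and vertical below 0.12 rad) and horizontal distance between bell_d and aim_point below 0.02 m)) and value of joint wheel between 0.8972 and 1.1972 rad), for 0.3 s.
3. A second bell stands in pocket 2 and has been clicked round to the camera place, the camera aimed (all of step 1 and (((distance between bell_a and pocket2 below 0.01 m and angle between bell_a's own z axis and vertical below 0.12 rad) and horizontal distance between bell_a and aim_point below 0.02 m) or ((distance between bell_b and pocket2 below 0.01 m and angle between bell_b's own z axis and vertical below 0.12 rad) and horizontal distance between bell_b and aim_point below 0.02 m) or ((distance between bell_c and pocket2 below 0.01 m and angle between bell_c's own z axis and vertical below 0.12 rad) and horizontal distance between bell_c and aim_point below 0.02 m) or ((distance between bell_d and pocket2 below 0.01 m and angle between bell_d's own z axis and vertical below 0.12 rad) and horizontal distance between bell_d and aim_point below 0.02 m)) and ((distance between bell_a and pocket1 below 0.01 m and angle between bell_a's own z axis and vertical below 0.12 rad) or (distance between bell_b and pocket1 below 0.01 m and angle between bell_b's own z axis and vertical below 0.12 rad) or (distance between bell_c and pocket1 below 0.01 m and angle between bell_c's own z axis and vertical below 0.12 rad) or (distance between bell_d and pocket1 below 0.01 m and angle between bell_d's own z axis and vertical below 0.12 rad))), for 0.3 s.
4. A third bell stands in pocket 3 and has been clicked round to the camera place, the camera aimed (all of step 1 and (((distance between bell_a and pocket3 below 0.01 m and angle between bell_a's own z axis and vertical below 0.12 rad) and horizontal distance between bell_a and aim_point below 0.02 m) or ((distance between bell_b and pocket3 below 0.01 m and angle between bell_b's own z axis and vertical below 0.12 rad) and horizontal distance between bell_b and aim_point below 0.02 m) or ((distance between bell_c and pocket3 below 0.01 m and angle between bell_c's own z axis and vertical below 0.12 rad) and horizontal distance between bell_c and aim_point below 0.02 m) or ((distance between bell_d and pocket3 below 0.01 m and angle between bell_d's own z axis and vertical below 0.12 rad) and horizontal distance between bell_d and aim_point below 0.02 m)) and ((distance between bell_a and pocket1 below 0.01 m and angle between bell_a's own z axis and vertical below 0.12 rad) or (distance between bell_b and pocket1 below 0.01 m and angle between bell_b's own z axis and vertical below 0.12 rad) or (distance between bell_c and pocket1 below 0.01 m and angle between bell_c's own z axis and vertical below 0.12 rad) or (distance between bell_d and pocket1 below 0.01 m and angle between bell_d's own z axis and vertical below 0.12 rad)) and ((distance between bell_a and pocket2 below 0.01 m and angle between bell_a's own z axis and vertical below 0.12 rad) or (distance between bell_b and pocket2 below 0.01 m and angle between bell_b's own z axis and vertical below 0.12 rad) or (distance between bell_c and pocket2 below 0.01 m and angle between bell_c's own z axis and vertical below 0.12 rad) or (distance between bell_d and pocket2 below 0.01 m and angle between bell_d's own z axis and vertical below 0.12 rad))), for 0.3 s.
At the end, for the whole second after the job is handed in: Every bell upright (0.12 rad) on the floor of its pocket (10 mm), in successive pockets from pocket 1, none empty between; the last one at the camera place (20 mm), the loading place empty, wheel and bells at rest; the line of sight within 25 mm, sideways and vertically, of the aim point (all of step 1 and ((distance between bell_a and pocket1 below 0.01 m and angle between bell_a's own z axis and vertical below 0.12 rad) or (distance between bell_a and pocket2 below 0.01 m and angle between bell_a's own z axis and vertical below 0.12 rad) or (distance between bell_a and pocket3 below 0.01 m and angle between bell_a's own z axis and vertical below 0.12 rad) or (distance between bell_a and pocket4 below 0.01 m and angle between bell_a's own z axis and vertical below 0.12 rad)) and ((distance between bell_b and pocket1 below 0.01 m and angle between bell_b's own z axis and vertical below 0.12 rad) or (distance between bell_b and pocket2 below 0.01 m and angle between bell_b's own z axis and vertical below 0.12 rad) or (distance between bell_b and pocket3 below 0.01 m and angle between bell_b's own z axis and vertical below 0.12 rad) or (distance between bell_b and pocket4 below 0.01 m and angle between bell_b's own z axis and vertical below 0.12 rad)) and ((distance between bell_c and pocket1 below 0.01 m and angle between bell_c's own z axis and vertical below 0.12 rad) or (distance between bell_c and pocket2 below 0.01 m and angle between bell_c's own z axis and vertical below 0.12 rad) or (distance between bell_c and pocket3 below 0.01 m and angle between bell_c's own z axis and vertical below 0.12 rad) or (distance between bell_c and pocket4 below 0.01 m and angle between bell_c's own z axis and vertical below 0.12 rad)) and ((distance between bell_d and pocket1 below 0.01 m and angle between bell_d's own z axis and vertical below 0.12 rad) or (distance between bell_d and pocket2 below 0.01 m and angle between bell_d's own z axis and vertical below 0.12 rad) or (distance between bell_d and pocket3 below 0.01 m and angle between bell_d's own z axis and vertical below 0.12 rad) or (distance between bell_d and pocket4 below 0.01 m and angle between bell_d's own z axis and vertical below 0.12 rad)) and ((distance between bell_a and pocket1 below 0.01 m and angle between bell_a's own z axis and vertical below 0.12 rad) or (distance between bell_b and pocket1 below 0.01 m and angle between bell_b's own z axis and vertical below 0.12 rad) or (distance between bell_c and pocket1 below 0.01 m and angle between bell_c's own z axis and vertical below 0.12 rad) or (distance between bell_d and pocket1 below 0.01 m and angle between bell_d's own z axis and vertical below 0.12 rad)) and ((distance between bell_a and pocket2 below 0.01 m and angle between bell_a's own z axis and vertical below 0.12 rad) or (distance between bell_b and pocket2 below 0.01 m and angle between bell_b's own z axis and vertical below 0.12 rad) or (distance between bell_c and pocket2 below 0.01 m and angle between bell_c's own z axis and vertical below 0.12 rad) or (distance between bell_d and pocket2 below 0.01 m and angle between bell_d's own z axis and vertical below 0.12 rad)) and ((distance between bell_a and pocket3 below 0.01 m and angle between bell_a's own z axis and vertical below 0.12 rad) or (distance between bell_b and pocket3 below 0.01 m and angle between bell_b's own z axis and vertical below 0.12 rad) or (distance between bell_c and pocket3 below 0.01 m and angle between bell_c's own z axis and vertical below 0.12 rad) or (distance between bell_d and pocket3 below 0.01 m and angle between bell_d's own z axis and vertical below 0.12 rad)) and horizontal distance between any of bell_a, bell_b, bell_c, bell_d and aim_point below 0.02 m and horizontal distance between each of bell_a, bell_b, bell_c, bell_d and load_place above 0.05 m and velocity of joint wheel between -0.05 and 0.05 rad/s and linear speed of each of bell_a, bell_b, bell_c, bell_d below 0.03 m/s); the robot touches nothing.
It fails at once if A bell is put into pocket 2 before that pocket has come to the loading place (distance between any of bell_a, bell_b, bell_c, bell_d and pocket2 below 0.012 m and value of joint wheel below 0.647 rad).
It fails at once if A bell is put into pocket 3 before that pocket has come to the loading place (distance between any of bell_a, bell_b, bell_c, bell_d and pocket3 below 0.012 m and value of joint wheel below 1.694 rad).
It fails at once if A bell is put into pocket 4 before that pocket has come to the loading place (distance between any of bell_a, bell_b, bell_c, bell_d and pocket4 below 0.012 m and value of joint wheel below 2.742 rad).
It fails at once if A bystander (roll of tape, brush, white bottle, card box, foam block, ruler) is pushed more than 30 mm from its place (distance of any of tape, brush, cleaner, card_box, foam_block, ruler from where it was at the start of the episode above 0.03 m).
Of bell_a, bell_b, bell_c, bell_d only 3 to 4 are there at a start; the rules pass over those that are not, and their reading is None.
At some moment in a run one of bell_a, bell_b, bell_c, bell_d may be knocked a few centimetres aside while the robot is not near it.
It also fails if it takes over 210 s, if anything falls off the work surface, if the arm or the gripper's body presses on something with over 40 N, if the wrist force passes 120 N, or if a joint passes its speed limit or range.

## Working session

There is one attempt and no reset: what is moved stays moved. The work goes in short steps, each a Python script; the robot and the scene stay as the last script left them, time stands still between calls to the robot, and variables do not carry over. Pictures are saved under pics/ and viewed, at most 14 in all, crops included, and the job is handed in when it is done.

```bash
ls; mkdir -p pics; python3 - <<'E'
from plant import *
import cv2,numpy as np
for n in("scene","top"):
    p=get_image(n); cv2.imwrite(f"pics/{n}0.png",p["color"])
    E=np.array(p["extrinsics"]);print(n,np.round(p["mtx"],1).tolist(),p["k1"],np.round(-E[:3,:3].T@E[:3,3],3),(p["depth"]>0).mean())
    for t in["bell_a","carousel","wheel_knob","pan_grip","camera_axis","load_place","aim_point","pocket1","pocket2"]:
        print(t,[(np.round(d["at"]).tolist(),round(d["score"],2)) for d in place_of(p,t)][:7])
o=get_obs();print(o)
E
```

```text
pics
scene [[414.2, 0.0, 261.7], [0.0, 414.2, 191.3], [0.0, 0.0, 1.0]] -0.11901498965302523 [1.328 0.533 1.125] 0.9959309895833334
bell_a [([394.0, 279.0], 0.89), ([336.0, 192.0], 0.81), ([355.0, 264.0], 0.74), ([408.0, 256.0], 0.74), ([336.0, 248.0], 0.68), ([349.0, 226.0], 0.51), ([270.0, 234.0], 0.36)]
carousel [([252.0, 226.0], 0.91), ([202.0, 236.0], 0.57), ([354.0, 266.0], 0.45)]
wheel_knob [([254.0, 198.0], 0.73), ([261.0, 197.0], 0.65)]
pan_grip [([169.0, 127.0], 0.81), ([238.0, 193.0], 0.71), ([275.0, 282.0], 0.69), ([255.0, 198.0], 0.67)]
camera_axis [([196.0, 127.0], 0.93)]
load_place [([264.0, 196.0], 0.81)]
aim_point [([236.0, 190.0], 0.88)]
pocket1 [([279.0, 213.0], 0.96), ([267.0, 235.0], 0.94), ([236.0, 235.0], 0.9), ([266.0, 197.0], 0.7), ([324.0, 299.0], 0.7)]
pocket2 [([279.0, 213.0], 0.96), ([267.0, 235.0], 0.94), ([236.0, 235.0], 0.9), ([266.0, 197.0], 0.7), ([324.0, 299.0], 0.7)]
top [[414.5, 0.0, 262.3], [0.0, 414.5, 191.6], [0.0, 0.0, 1.0]] -0.1167345432010345 [0.268 0.011 1.617] 0.995849609375
bell_a [([179.0, 221.0], 0.71), ([225.0, 252.0], 0.7), ([203.0, 20
[... 552 characters left out ...]
 ([360.0, 203.0], 0.59)]
{'t': 1.0, 'joints': array([ 1.28100787e+00,  2.38158223e-01, -1.34631882e-02,  1.31918429e+00,
       -3.38628187e-05,  1.57082212e+00]), 'qvel': array([ 0.0007843 , -0.00123778, -0.00087563,  0.00076313,  0.00032407,
       -0.00040939]), 'joint_torque': array([-4.71495041e-04, -5.38594365e+01,  3.46688640e+01,  2.82883797e-03,
       -9.66660787e-05, -5.22980272e-07]), 'tool_pos': array([0.15002216, 0.50308868, 0.25631251]), 'orientation': array([-3.14158328e+00,  3.38630605e-05,  2.85177840e+00]), 'ft_force': array([ 0.05245544, -0.49045262, -0.44589185]), 'torque': array([ 0.03511562,  0.00494298, -0.04282911]), 'grip_force': 0.0, 'opening': 0.08504823422926114}
```

```bash
python3 - <<'E'
import cv2
a=cv2.imread("pics/scene0.png");b=cv2.imread("pics/top0.png")
cv2.imwrite("pics/s1.png",cv2.resize(a[90:330,140:440],(750,600),interpolation=cv2.INTER_CUBIC))
cv2.imwrite("pics/t1.png",cv2.resize(b[90:300,130:420],(797,577),interpolation=cv2.INTER_CUBIC))
E
```

```text
(no output)
```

View pics/s1.png

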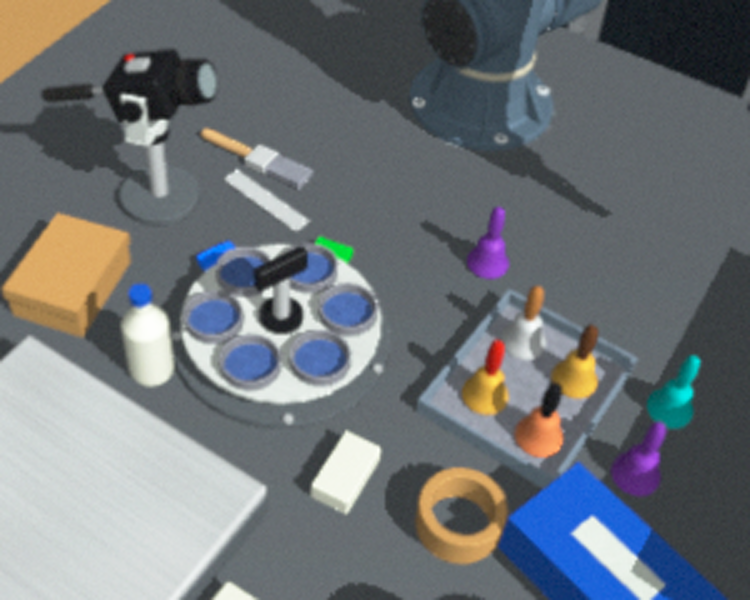

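View pics/t1.png

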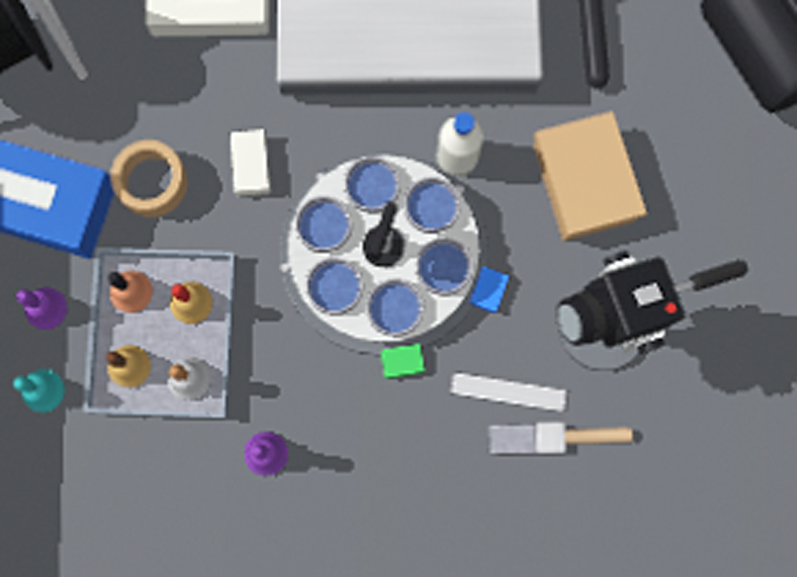

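View pics/top0.png

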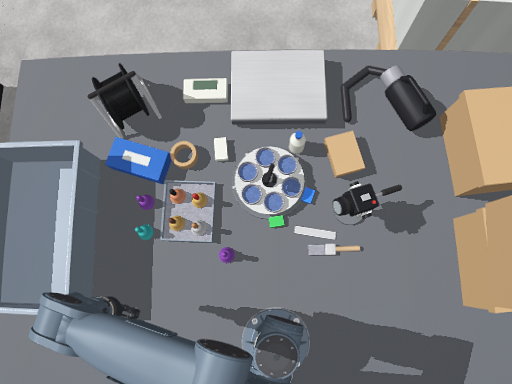

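Top crop: the bells on the tray are copper/black = bell_b (130,288), brass/red = bell_d (190,300), brass/brown = bell_a (127,365) and silver = bell_c (187,378). The look-alikes stand off the tray: purple at (42,307) and (266,453), turquoise at (40,389). The carousel centre is near (384,247), green mark (403,361), blue mark (490,288), and the pan grip (722,273). All four bells are present.

```bash
cat > h.py <<'E'
from plant import *
import cv2, numpy as np
def cloud(p):
    h,w=p["depth"].shape; K=np.array(p["mtx"])
    uv=np.stack(np.meshgrid(np.arange(w),np.arange(h)),-1).reshape(-1,1,2).astype(np.float64)
    n=cv2.undistortPoints(uv,K,np.array([p["k1"],0,0,0.]))[:,0]
    d=p["depth"].reshape(-1); c=np.stack([n[:,0]*d,-n[:,1]*d,-d],1)
    E=np.array(p["extrinsics"]); W=(c-E[:3,3])@E[:3,:3]
    W[d<=0]=np.nan
    return W.reshape(h,w,3)
def ray(p,at):
    n=cv2.undistortPoints(np.array([[at]],float),np.array(p["mtx"]),np.array([p["k1"],0,0,0.]))[0,0]
    E=np.array(p["extrinsics"]); return -E[:3,:3].T@E[:3,3], E[:3,:3].T@np.array([n[0],-n[1],-1])
def hsv(p): return cv2.cvtColor(p["color"],cv2.COLOR_BGR2HSV)
def tri(p,a,q,b):
    o1,d1=ray(p,a);o2,d2=ray(q,b)
    s=np.linalg.lstsq(np.stack([d1,-d2],1),o2-o1,rcond=None)[0]
    x,y=o1+s[0]*d1,o2+s[1]*d2; return (x+y)/2,np.linalg.norm(x-y)
E
python3 - <<'E'
from h import *
from scipy.ndimage import label
S=get_image("scene");T=get_image("top");np.set_printoptions(precision=4,suppress=True)
for nm,P in(("scene",S),("top",T)):
    W=cloud(P);H=hsv(P);x,y,z=np.moveaxis(W,-1,0)
    print(nm)
    # bells & other tall handles
    L,n=label((z>.07)&(z<.14)&(x>.2)&(x<.75)&(y>.05)&(y<.6),np.ones((3,3)))
    for i in range(1,n+1):
        m=L==i
        if m.sum()>3:
            print(" blob",m.sum(),np.argwhere(m).mean(0)[::-1].round(),W[m].mean(0),W[m].max(0)-W[m].min(0),P["color"][m].mean(0).round())
    hh,ss,vv=np.moveaxis(H,-1,0)
    for c,lo,hi in(("green",50,75),("blue",100,115)):
        m=(hh>=lo)&(hh<=hi)&(ss>190)&(vv>120)&(x>.3)&(x<.75)&(abs(y)<.25)
        L,n=label(m)
        for i in range(1,n+1):
            if (L==i).sum()>12: print(c,(L==i).sum(),np.median(W[L==i],0),W[L==i][:,2].max())
    m=(z>.11)&(z<.18)&(x>.35)&(x<.8)&(abs(y)<.1)&(vv<80); q=W[m]
    print("knob",len(q),q.mean(0),np.linalg.svd(q-q.mean(0))[2][0])
    m=(z>.17)&(x>.3)&(x<.75)&(y<-.15)&(y>-.6); q=W[m]; print("head",len(q),q.min(0),q.max(0))
    np.save(f"{nm}.npy",np.c_[q,P["color"][m]])
for t in["camera_axis","pan_grip","wheel_knob","carousel","aim_point","load_place"]:
    a=place_of(S,t)[0];b=place_of(T,t)[0];print(t,*tri(S,a["at"],T,b["at"]))
for d in place_of(T,"pocket1")[:6]:
    o,r=ray(T,d["at"]);print("pocket",d["score"],o+r*(.047-o[2])/r[2])
print("handle line");
E
```

```text
scene
 blob 60 [338. 178.] [0.333  0.1892 0.0944] [0.0184 0.0202 0.0442] [154.  60. 115.]
 blob 74 [354. 210.] [0.4384 0.3004 0.0976] [0.0177 0.02   0.0485] [ 69. 108. 153.]
 blob 69 [375. 226.] [0.457  0.3847 0.0989] [0.0143 0.019  0.048 ] [45. 62. 90.]
 blob 77 [338. 232.] [0.5483 0.2995 0.0983] [0.0204 0.0212 0.0506] [ 43.  50. 178.]
 blob 74 [415. 238.] [0.4234 0.5104 0.0959] [0.0181 0.0204 0.046 ] [139. 142.   6.]
 blob 84 [360. 249.] [0.565  0.3845 0.1   ] [0.0209 0.0214 0.0514] [48. 49. 50.]
 blob 70 [401. 265.] [0.5424 0.512  0.0951] [0.0163 0.0182 0.0445] [141.  51. 103.]
 blob 2113 [379. 306.] [0.6921 0.5129 0.0739] [0.1387 0.1855 0.0108] [208. 123.  70.]
green 55 [0.4462 0.002  0.0182] 0.025201684360419564
blue 67 [ 0.5639 -0.1408  0.017 ] 0.023680031224235294
knob 205 [0.6199 0.0221 0.1483] [ 0.9305 -0.366  -0.0101]
head 1163 [ 0.4466 -0.449   0.17  ] [ 0.5653 -0.196   0.2783]
top
 blob 1176 [143. 161.] [0.6872 0.509  0.0763] [0.1408 0.1833 0.0174] [209. 141.  98.]
 blob 36 [172. 192.] [0.5573 0.3824 0.1071] [0.0178 0.0161 0.0507] [46. 46. 50.]
 blob 34 [195. 196.] [0.539
[... 438 characters left out ...]
151 0.0212 0.0298] [149.  66. 118.]
blue 76 [ 0.5643 -0.1281  0.0207] 0.03159800450598115
knob 95 [0.6088 0.02   0.1573] [-0.934   0.3293 -0.1388]
head 1292 [ 0.4387 -0.4529  0.1714] [ 0.5646 -0.1968  0.2803]
camera_axis [ 0.505  -0.2987  0.2102] 0.014646186460670712
pan_grip [ 0.5451 -0.4192  0.1764] 0.0007217539693620351
wheel_knob [0.6108 0.0183 0.1291] 0.012962450569717326
carousel [ 0.6058  0.0206 -0.0198] 0.021120716644369247
aim_point [ 0.5893 -0.0614  0.0795] 0.016316798221024158
load_place [ 0.5171 -0.009   0.0374] 0.0185331482054795
pocket 0.73 [0.5648 0.0738 0.047 ]
pocket 0.71 [0.6879 0.035  0.047 ]
pocket 0.67 [0.5241 0.0151 0.047 ]
pocket 0.65 [0.6336 0.11   0.047 ]
handle line
```

```bash
python3 - <<'E'
from h import *
from scipy.optimize import least_squares
np.set_printoptions(precision=4,suppress=True)
ps=[];hs=[];post=[]
for nm in("scene","top"):
    P=get_image(nm);W=cloud(P);H=hsv(P);x,y,z=np.moveaxis(W,-1,0);hh,ss,vv=np.moveaxis(H,-1,0)
    m=(hh>=105)&(hh<=125)&(ss>90)&(z>.035)&(z<.06)&(np.hypot(x-.61,y-.02)<.14)
    q=W[m];print(nm,"felt",len(q),q.mean(0));ps.append(q)
    def f(v,q=q):
        a=v[2]+np.arange(6)*np.pi/3;c=np.c_[v[0]+.09*np.cos(a),v[1]+.09*np.sin(a)]
        d=np.linalg.norm(q[:,None,:2]-c,axis=2).min(1);return d
    r=least_squares(f,[.61,.02,.1]);print(r.x,np.sqrt((r.fun**2).mean()))
    m=(z>.040)&(z<.05)&(ss<60)&(vv>120)&(np.hypot(x-.61,y-.02)<.15);q=W[m]
    print("wheel top",len(q),(q.min(0)+q.max(0))/2,np.ptp(q,0))
    m=(z>.04)&(z<.13)&(np.hypot(x-.505,y+.3)<.06);print("post",m.sum(),W[m].mean(0) if m.any() else 0)
    m=(z>.004)&(z<.03)&(np.hypot(x-.505,y+.3)<.09);q=W[m];print("foot",len(q),q.min(0),q.max(0))
    m=(z>.12)&(z<.3)&(vv<90)&(y<-.37)&(y>-.52)&(x>.4)&(x<.65);q=W[m]
    print("handle",len(q),q.mean(0),q.min(0),q.max(0),np.linalg.svd(q-q.mean(0))[2][0])
    m=(z>.175)&(y>-.37)&(y<-.15)&(x>.35)&(x<.65);q=W[m];print("head",q.mean(0),q.min(0),q.max(0))
E
```

```text
scene felt 1094 [0.6218 0.0239 0.0455]
[0.6105 0.0162 0.1659] 0.02152755461081092
wheel top 1204 [0.617  0.0206 0.045 ] [0.2693 0.267  0.01  ]
post 109 [ 0.5097 -0.2866  0.0799]
foot 544 [ 0.4387 -0.387   0.0041] [ 0.5779 -0.2209  0.0294]
handle 113 [ 0.5473 -0.4087  0.1833] [ 0.5271 -0.4549  0.1585] [ 0.5649 -0.3732  0.201 ] [ 0.3246 -0.8895 -0.3217]
head [ 0.5147 -0.2626  0.2408] [ 0.4464 -0.3695  0.1757] [ 0.5687 -0.1947  0.278 ]
top felt 1288 [0.6131 0.0194 0.0477]
[0.6151 0.0196 0.1728] 0.023074133316155553
wheel top 1223 [0.6142 0.018  0.045 ] [0.2637 0.2684 0.01  ]
post 0 0
foot 270 [ 0.4189 -0.3885  0.004 ] [ 0.5941 -0.2144  0.0269]
handle 121 [ 0.5428 -0.413   0.1874] [ 0.5237 -0.4545  0.1671] [ 0.5623 -0.3743  0.2034] [-0.3074  0.9069  0.2882]
head [ 0.4938 -0.2748  0.251 ] [ 0.4382 -0.3699  0.1817] [ 0.5654 -0.1972  0.2814]
```

```bash
cat >> h.py <<'E'
from scipy.spatial.transform import Rotation as Rot
C=np.array([.6155,.0193]); YAW=.17
AX=np.array([.5055,-.300,.22]); AIM=np.array([.5844,-.0651,.082])
def cam(yaw,t):  # camera frame: x sight, y left, z up
    f=np.array([np.cos(yaw)*np.cos(t),np.sin(yaw)*np.cos(t),-np.sin(t)]);l=np.array([-np.sin(yaw),np.cos(yaw),0])
    return np.stack([f,l,np.cross(f,l)],1)
def pangrip(yaw,t,off,flip,back=.137,lift=0.):
    M=cam(yaw,t); T=cam(yaw,t+off); z=-T[:,2]; y=T[:,1]*flip
    R=np.stack([np.cross(y,z),y,z],1)
    return AX-back*M[:,0]-.006*z-lift*z, Rot.from_matrix(R).as_euler('xyz')
Y0,T0=1.909,-.31
d=AIM-AX; Y1,T1=np.arctan2(d[1],d[0]),np.arctan2(-d[2],np.hypot(d[0],d[1]))
E
python3 - <<'E'
from h import *
print(Y1,T1)
for flip in(1,-1):
  for off in(-.5,-.3,-.1,0,.1,.3,.5):
    q=[ik(*pangrip(Y0+s*(Y1-Y0),T0+s*(T1-T0),off,flip)) for s in np.linspace(0,1,6)]
    q.append(ik(*pangrip(Y0,T0,off,flip,lift=.1)));q.append(ik(*pangrip(Y1,T1,off,flip,lift=.1)))
    ok=[x is not None for x in q]
    print(flip,off,ok, "" if not all(ok) else (np.round(q[0],2),np.round(q[5],2)))
E
```

```text
1.2467486860863148 0.5081314381806601
1 -0.5 [False, False, True, True, True, True, False, True] 
1 -0.3 [False, True, True, True, True, True, False, True] 
1 -0.1 [True, True, True, True, True, True, False, True] 
1 0 [True, True, True, True, True, True, True, True] (array([-0.72,  0.79,  0.71,  1.75,  0.15, -2.65]), array([-0.5 ,  0.32,  0.09,  1.25, -0.5 , -1.77]))
1 0.1 [True, True, True, True, True, True, True, True] (array([-0.7 ,  0.71,  0.57,  1.61,  0.11, -2.62]), array([-0.46,  0.32,  0.05,  1.22, -0.6 , -1.74]))
1 0.3 [True, True, True, True, True, True, True, True] (array([-0.66,  0.56,  0.32,  1.33,  0.01, -2.57]), array([-0.38,  0.33, -0.02,  1.16, -0.81, -1.66]))
1 0.5 [True, True, True, True, True, True, True, True] (array([-0.61,  0.44,  0.09,  1.06, -0.11, -2.53]), array([-0.32,  0.37, -0.08,  1.12, -1.01, -1.57]))
-1 -0.5 [False, False, True, True, True, True, False, True] 
-1 -0.3 [False, True, True, True, True, True, False, True] 
-1 -0.1 [True, True, True, True, True, True, False, True] 
-1 0 [True, True, True, True, True, True, True, True] (array([-0.72,  0.79,  0.71,  1.75,  0.15,  0.49]), array([-0.5 ,  0.32,  0.09,  1.25, -0.5 ,  1.37]))
-1 0.1 [True, True, True, True, True, True, True, True] (array([-0.7 ,  0.71,  0.57,  1.61,  0.11,  0.52]), array([-0.46,  0.32,  0.05,  1.22, -0.6 ,  1.41]))
-1 0.3 [True, True, True, True, True, True, True, True] (array([-0.66,  0.56,  0.32,  1.33,  0.01,  0.57]), array([-0.38,  0.33, -0.02,  1.16, -0.81,  1.48]))
-1 0.5 [True, True, True, True, True, True, True, True] (array([-0.61,  0.44,  0.09,  1.06, -0.11,  0.61]), array([-0.32,  0.37, -0.08,  1.12, -1.01,  1.57]))
```

```bash
python3 - <<'E'
from h import *
off,fl=.1,-1
reach([.35,-.1,.45],[3.14159,0,2.2])
reach(*pangrip(Y0,T0,off,fl,lift=.12))
command_gripper(.07)
p,r=pangrip(Y0,T0,off,fl); move_linear(p,r,vel=.1)
print(get_obs()["ft_force"])
command_gripper(.0); o=get_obs(); print(o["opening"],o["grip_force"],o["ft_force"],o["t"])
for s in np.linspace(0,1,6)[1:]:
    p,r=pangrip(Y0+s*(Y1-Y0),T0+s*(T1-T0),off,fl); move_linear(p,r,vel=.1)
    o=get_obs(); print(np.round(o["ft_force"],1),round(o["t"],1))
command_gripper(.07); p,r=pangrip(Y1,T1,off,fl,lift=.13); move_linear(p,r,vel=.15); print(get_obs()["t"])
E
```

```text
[-0.3662982   0.59216092 -0.36065612]
0.020552440840843605 58.527703285217285 [-0.50460908 -0.51879857  1.75020297] 7.9667
[-2.8 -2.9  2.8] 8.4
[-4.9 -3.8  3.7] 8.8
[-6.5 -5.1  5.9] 9.3
[-9.6 -8.5  8.8] 9.7
[-6.4 -8.5 10.4] 10.1
11.675
```

Now move clear of the view towards the bells and check the camera's direction.

```bash
python3 - <<'E'
from h import *
np.set_printoptions(precision=4,suppress=True)
reach([.35,.1,.40],[3.14159,0,1.57])
for nm in("scene","top"):
    P=get_image(nm);W=cloud(P);x,y,z=np.moveaxis(W,-1,0);vv=hsv(P)[...,2]
    m=(z>.22)&(z<.4)&(vv<90)&(y<-.375)&(y>-.52)&(x>.4)&(x<.6);q=W[m]
    u=np.linalg.svd(q-q.mean(0))[2][0];u*=np.sign(u[1])
    print(nm,len(q),q.mean(0),u,"yaw",np.arctan2(u[1],u[0]),"tilt",-np.arcsin(u[2]),"goal",Y1,T1)
    v=AX-q.mean(0)+[0,0,.005];print(np.arctan2(v[1],v[0]),-np.arctan2(v[2],np.hypot(*v[:2])))
    cv2.imwrite(f"pics/{nm}2.png",P["color"])
a=cv2.imread("pics/scene2.png");cv2.imwrite("pics/s2.png",cv2.resize(a[90:330,140:440],(750,600),interpolation=cv2.INTER_CUBIC))
E
```

```text
scene 127 [ 0.4732 -0.407   0.2868] [ 0.2508  0.8422 -0.4774] yaw 1.2813872296991518 tilt 0.4976677525469698 goal 1.2467486860863148 0.5081314381806601
1.2774086996707594 0.5054617272515065
top 166 [ 0.4669 -0.4097  0.2912] [ 0.2449  0.8765 -0.4145] yaw 1.2983273413468888 tilt 0.4274073534283025 goal 1.2467486860863148 0.5081314381806601
1.2328438629389005 0.517697845865366
```

View pics/s2.png

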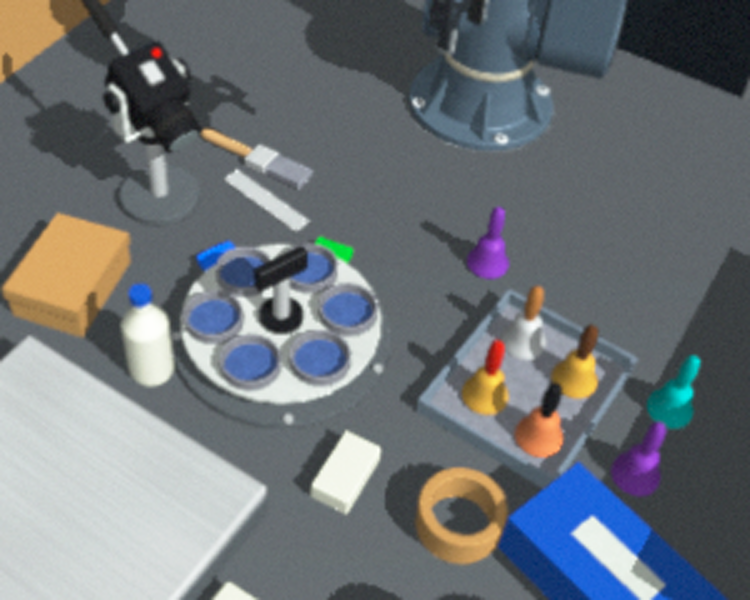

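Line of sight is within about 10 mm of the goal (position-based yaw ≈ 1.255, tilt ≈ 0.511). Picture: nothing else has moved, and the bells are a (577,365), b (541,430), c (525,330) and d (487,385). Next is the first bell, c.

```bash
cat >> h.py <<'E'
from scipy.ndimage import label
def blobs(P,box,zr):
    W=cloud(P);x,y,z=np.moveaxis(W,-1,0)
    L,n=label((z>zr[0])&(z<zr[1])&(x>box[0])&(x<box[1])&(y>box[2])&(y<box[3]),np.ones((3,3)))
    return [(W[L==i].mean(0),P["color"][L==i].mean(0).round()) for i in range(1,n+1) if (L==i).sum()>14]
def bells():
    a=blobs(get_image("scene"),(.36,.66,.2,.47),(.07,.14));b=blobs(get_image("top"),(.36,.66,.2,.47),(.07,.14))
    out=[]
    for p,c in a:
        m=[q for q,_ in b if np.linalg.norm(p[:2]-q[:2])<.025]
        out.append(((p+m[0])[:2]/2 if m else p[:2]-[.0045,.0025],c))
    return sorted(out,key=lambda o:o[0][0]+.5*o[0][1])
def down(yaw): return [np.pi,0,yaw]
def go(x,y,zg,yaw,vel=None):   # zg: grasp point height
    p=[x,y,zg+.006]
    reach(p,down(yaw)) if vel is None else move_linear(p,down(yaw),vel=vel)
def yawfor(base,span=0,pos=(.5,.2,.2)):   # flip giving last joint well within range
    best=None
    for k in(-1,0,1):
        q=[ik(list(pos),down(base+k*np.pi+s)) for s in(0,span)]
        if any(v is None for v in q): continue
        m=max(abs(v[5]) for v in q)
        if best is None or m<best[0]: best=(m,base+k*np.pi)
    return best[1]
LOAD=C-.09*np.array([np.cos(YAW),np.sin(YAW)])
def load(xy):
    yw=yawfor(YAW,0,(xy[0],xy[1],.2))
    command_gripper(.055)
    go(*xy,.20,yw); go(*xy,.09,yw,.12)
    command_gripper(0); o=get_obs(); print("grip",round(o["opening"],4),round(o["grip_force"],1))
    go(*xy,.235,yw,.15); go(*LOAD,.235,yw,.25); go(*LOAD,.147,yw,.15)
    go(*LOAD,.134,yw,.05); print("set",get_obs()["ft_force"].round(1))
    command_gripper(.05); go(*LOAD,.25,yw,.15)
def click(k):
    b=YAW-np.pi/6+k*np.pi/3; b=(b+np.pi/2)%np.pi-np.pi/2
    yw=yawfor(b,np.pi/3,(*C,.2))
    go(*C,.25,yw,.2); go(*C,.147,yw,.12)
    command_gripper(0); o=get_obs(); print("knob",round(o["opening"],4),o["ft_force"].round(1))
    for s in(.25,.5,.75,1): go(*C,.147,yw+s*np.pi/3)
    wait(.3);print("turn",get_obs()["torque"].round(2))
    command_gripper(.05); go(*C,.25,yw+np.pi/3,.15)
E
python3 - <<'E'
from h import *
B=bells()
for b in B: print(b)
print(LOAD,[yawfor(YAW,0,(*b[0],.2)) for b in B],[yawfor((YAW-np.pi/6+k*np.pi/3+np.pi/2)%np.pi-np.pi/2,np.pi/3,(*C,.2)) for k in range(4)],ik([*B[3][0],.1],down(YAW)))
load(B[0][0])
reach([.35,.1,.40],down(1.57)); print(get_obs()["t"])
for n in("scene","top"):
    P=get_image(n); print([p[0].round(4) for p in blobs(P,(.48,.57,-.06,.05),(.1,.18))])
    cv2.imwrite(f"pics/{n}3.png",P["color"])
a=cv2.imread("pics/scene3.png");cv2.imwrite("pics/s3.png",cv2.resize(a[90:330,140:440],(750,600),interpolation=cv2.INTER_CUBIC))
E
```

```text
(array([0.43418463, 0.29815659]), array([ 68., 108., 153.]))
(array([0.45268139, 0.38325223]), array([45., 62., 89.]))
(array([0.54408265, 0.29666159]), array([ 43.,  51., 178.]))
(array([0.56120902, 0.38343814]), array([48., 48., 50.]))
(array([0.63761192, 0.45349681]), array([215.,  99.,  31.]))
[0.52679737 0.00407359] [-2.971592653589793, -2.971592653589793, -2.971592653589793, -2.971592653589793, -2.971592653589793] [2.7879938779914943, 3.835191429188092, -4.54238898038469, 2.787993877991495] [ 0.59938605  0.57967897  0.11994944  1.1110668   0.         -2.7122066 ]
grip 0.0201 58.4
set [ 0.1  0.4 -2.4]
23.3417
[array([0.5302, 0.0061, 0.1342])]
[array([0.5204, 0.0026, 0.1335])]
```

View pics/s3.png

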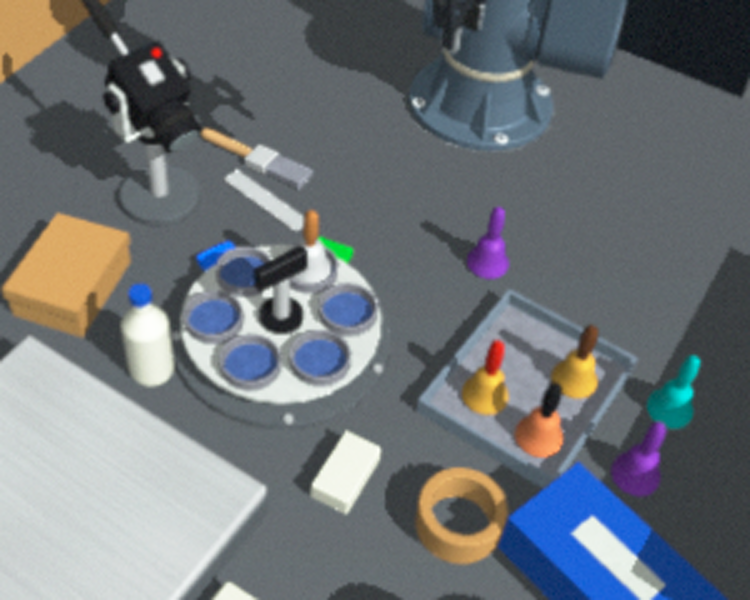

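Bell c stands upright in the green-mark pocket at (313,265), measured at (0.525,0.004). Turning one click.

```bash
sed -i 's/go(\*C,.25,yw,.2); go/go(*C,.25,yw); go/' h.py; python3 - <<'E'
from h import *
click(0)
reach([.35,.1,.40],down(1.57)); print(get_obs()["t"])
for n in("scene","top"):
    P=get_image(n); print([p[0].round(4) for p in blobs(P,(.5,.75,-.15,.15),(.1,.19))])
    cv2.imwrite(f"pics/{n}4.png",P["color"])
a=cv2.imread("pics/scene4.png");cv2.imwrite("pics/s4.png",cv2.resize(a[90:330,140:440],(750,600),interpolation=cv2.INTER_CUBIC))
for b in bells(): print(b)
print(AIM)
E
```

```text
knob 0.0146 [-2.3 -3.3  7.1]
turn [ 0.15  0.59 -0.03]
31.3167
[array([ 0.5885, -0.0624,  0.1335]), array([0.6241, 0.0253, 0.1496]), array([ 0.7435, -0.0788,  0.1094])]
[array([ 0.742 , -0.0905,  0.1161]), array([0.6117, 0.0185, 0.1543]), array([ 0.5797, -0.0666,  0.1379])]
(array([0.45292396, 0.38329747]), array([44., 62., 89.]))
(array([0.54420212, 0.29665102]), array([ 45.,  52., 178.]))
(array([0.56109501, 0.38352924]), array([47., 48., 50.]))
(array([0.63870328, 0.45388069]), array([215.,  99.,  30.]))
[ 0.5844 -0.0651  0.082 ]
```

View pics/s4.png

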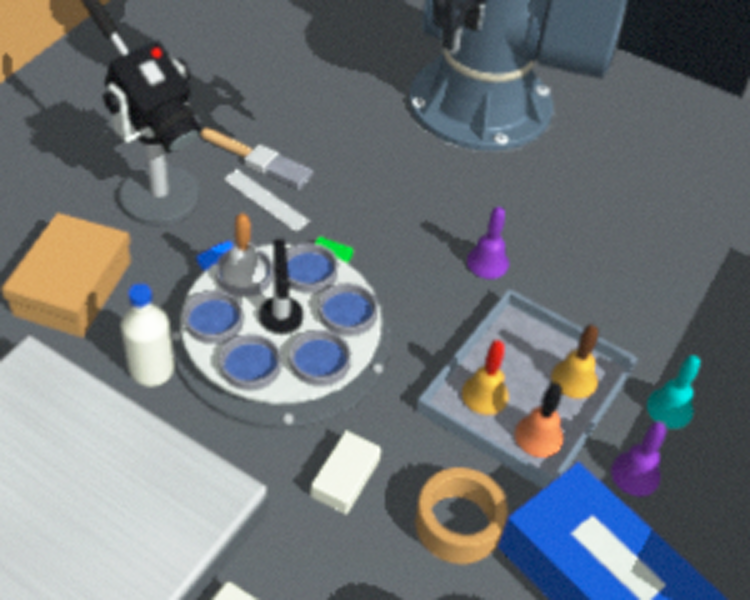

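Bell c is now at the blue mark (242,262), within 1 mm of the aim point. Loading the second bell.

```bash
cat > cyc.py <<'E'
from h import *
import sys
k=int(sys.argv[1])
B=[b for b in bells() if b[1].max()<200]
for b in B: print(b[0].round(4),b[1])
load(B[0][0])
reach([.35,.1,.40],down(1.57))
q=[blobs(get_image(n),(.48,.567,-.045,.05),(.1,.18)) for n in("scene","top")]
c=[x[0][0] for x in q if x]; print([x.round(4) for x in c])
m=np.mean(c,0); assert len(c)==2 and np.hypot(*(m[:2]-LOAD))<.006 and abs(m[2]-.134)<.008, "check load"
click(k)
reach([.35,.1,.40],down(1.57)); print(get_obs()["t"])
for n in("scene","top"):
    P=get_image(n); print([p[0].round(4) for p in blobs(P,(.5,.72,-.15,.15),(.1,.19))])
    cv2.imwrite(f"pics/{n}c{k}.png",P["color"])
a=cv2.imread(f"pics/scenec{k}.png");cv2.imwrite(f"pics/sc{k}.png",cv2.resize(a[90:330,140:440],(750,600),interpolation=cv2.INTER_CUBIC))
print([b[0].round(4) for b in bells()])
E
python3 cyc.py 1
```

```text
[0.4527 0.3834] [45. 62. 89.]
[0.5442 0.2965] [ 45.  52. 177.]
[0.5611 0.3833] [49. 49. 50.]
grip 0.0197 58.4
set [ 0.2 -0.8 -2.2]
[array([0.5301, 0.0074, 0.1327]), array([0.5205, 0.0033, 0.1352])]
knob 0.0155 [-3.3  2.4  6.3]
turn [ 0.82  1.41 -0.  ]
51.3333
[array([0.6122, 0.0026, 0.1402]), array([ 0.6782, -0.047 ,  0.1343])]
[array([ 0.6693, -0.0506,  0.1367]), array([0.6117, 0.0182, 0.1522]), array([ 0.5784, -0.0662,  0.1329])]
[array([0.5442, 0.2966]), array([0.5611, 0.3834]), array([0.6378, 0.4539])]
```

Two bells are in; the bell at the camera place reads as before (0.578,-0.066 from the top view). Third bell next.

```bash
python3 cyc.py 2
```

```text
[0.5443 0.2967] [ 44.  51. 177.]
[0.5612 0.3834] [54. 51. 51.]
grip 0.0197 58.4
set [ 0.1 -0.3 -2.4]
[array([0.5308, 0.0069, 0.1324]), array([0.5207, 0.0035, 0.1351])]
knob 0.0154 [-5.9 -0.6  8. ]
turn [-0.37  1.33  0.01]
68.3667
[array([ 0.5882, -0.0628,  0.1333]), array([0.6204, 0.0226, 0.1428]), array([ 0.6774, -0.0476,  0.1337]), array([0.7094, 0.0385, 0.136 ])]
[array([0.7   , 0.0335, 0.1352]), array([ 0.6688, -0.0526,  0.1302]), array([0.6118, 0.0178, 0.1541]), array([ 0.5789, -0.0659,  0.1386])]
[array([0.5647, 0.3989]), array([0.6384, 0.4537])]
```

View pics/sc2.png

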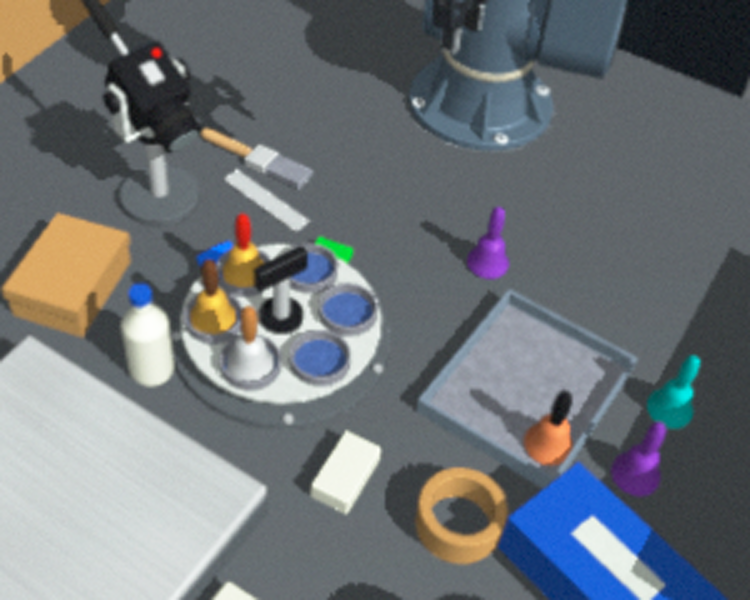

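Bells d (243,250), a (210,300) and c (248,350) stand in their pockets. Bell b was knocked about 16 mm and still stands in the tray at (552,435); it will be located afresh before the pick.

```bash
python3 cyc.py 3
```

```text
[0.5649 0.399 ] [52. 49. 49.]
grip 0.0197 58.4
set [ 0.8  0.8 -2.3]
[array([0.5304, 0.0077, 0.1322]), array([0.5219, 0.0033, 0.1369])]
knob 0.0149 [-2.4 -4.9  5.4]
turn [0.04 0.62 0.02]
86.9333
[array([ 0.5878, -0.0625,  0.1365]), array([0.6242, 0.0253, 0.1494]), array([ 0.6778, -0.0474,  0.1348]), array([0.6521, 0.1072, 0.1342]), array([0.7094, 0.0378, 0.1354])]
[array([0.6999, 0.0327, 0.1327]), array([ 0.6687, -0.0506,  0.135 ]), array([0.6424, 0.1027, 0.1342]), array([0.6118, 0.0185, 0.1544]), array([ 0.5783, -0.0658,  0.1361])]
[array([0.638, 0.454])]
```

View pics/sc3.png

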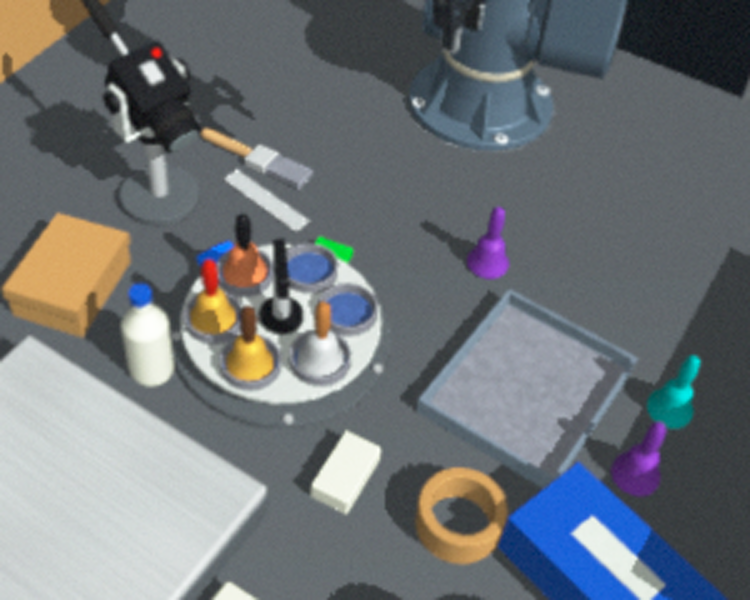

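All four bells stand in successive pockets: b at the blue mark (243,255), then d (210,300), a (248,350) and c (320,345). The loading place is empty, the camera is unchanged, and the robot is clear.

```bash
python3 -c "
from plant import *
wait(.5);print(close_job())"
```

```text
the job is handed in; nothing more can be done
None
```

The job is handed in at about 87 s of robot time. The camera is aimed at the blue mark, and all four bells stand upright in pockets 1–4 in the order c, a, d, b, with b clicked round to the camera place. The close-up shows the bystanders unmoved; no verdict was returned.

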